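# Squeeze a D-ring rivet home with a bar clamp

## Task

Pump the yellow trigger of the blue bar clamp until its jaw has pushed the chrome D-ring rivet fully home in the orange splint, and keep a firm but not crushing squeeze on it for about a second. Then hold the red release lever down until the jaw has slid all the way back, and let go. Work the clamp only by its trigger and lever, do not touch the splint or the rivet, and leave everything else where it is.

Things in the scene. Friction and masses are not known exactly. Their poses are not given: they have to be found in the camera images.
- clamp: Blue quick bar clamp bolted to the counter. Origin: counter level, under the middle of the head's jaw-side face; z up, +y the way the jaw advances, -y the trigger end. Head 44 mm wide in x, y -72 to 0 mm, top 80 mm high; base rail 64 mm wide, y -125 to 160 mm. A ratchet: each full pump drives the bar 13 mm and keeps 12 (teeth of 6 mm); a part stroke keeps whole teeth only.
- bar: Toothed steel bar (16 mm wide, top 60 mm high) through the head, with the moving jaw and its nose on the front end. Origin: the clamp's origin when fully back, as at the start; it slides along the clamp's y, 50 mm at most. A damped return spring (3 to 4 N) slides it back at about 40 mm/s while the release lever is held down; let up early, a tooth catches it. Not to be pushed by hand.
- nose_face (a point): Centre of the front face of the jaw's black rubber nose (24 x 24 mm), 48 mm above the counter, at y = 45 mm in the clamp frame when the jaw is fully back. The nose is spring mounted and yields 1 mm for each 10 N that presses on it (8 mm at most).
- trigger_pad (a point): Centre of the top face of the pad (36 x 44 mm) at the free end of the yellow trigger; up, it is at (0, -105, 124) mm in the clamp frame and rises outwards at 0.35 rad. A full stroke is 34 mm straight down, to a hard stop that does not load the jaw. Idle down force on it: 4 N at the top, 6 N at the bottom; jaw force adds 1/2.6 of itself (10 N at the jaw: 3.9 N more).
- trigger (a joint): Trigger angle: 0 up (rest, sprung), 0.38 rad fully pressed (hard stop). Hinged about the clamp's x axis at (0, -22, 88) mm, 90 mm from the pad's centre. If it stiffens before the stop the jaw is loaded; if it reaches the stop, let it spring up fully and pump again.
- release_tab (a point): Centre of the top face of the red square tab (28 x 28 mm) of the release lever, on the clamp's -x side, at (-71, -35, 86) mm in the clamp frame when up. Pressing it down about 17 mm (3 to 5 N; up to 10 N while the jaw still squeezes) is its full travel and frees the bar; hold it down while the bar slides back. It springs up when let go.
- release (a joint): Release lever angle: 0 up (rest, sprung), 0.35 rad fully pressed (hard stop); the bar is freed from about 0.25 rad. Hinged about the clamp's y axis, 50 mm from the tab's centre.
- post: Fixed jaw: aluminium post on a blue foot, fixed somewhere along the clamp's rail, wearing a curved orange thermoplastic thumb splint, 106 mm high over the counter. Origin: underside of the foot on the post's axis, 10 mm above the counter; axes as the clamp's.
- rivet: Chrome domed rivet (head 22 mm) with a D-ring, sticking out of the splint towards the jaw on its line. Origin: front of the head, 43 mm from the post's axis when fully out, 33 mm when home (solid stop); starts 0 to 3 mm in. It slides stiffly at 7 N and stays where left. Once home the squeeze climbs with jaw travel: 15 to 36 N at the jaw is firm, above 36 N the splint cracks.
- buckle_a: Loose chrome D-ring buckle, 33 x 41 mm, 5 mm thick, flat on the counter; a bystander. Origin: underside.
- buckle_b: Another such D-ring buckle; a bystander.
- buckle_c: Another such D-ring buckle; a bystander.
- sleeve: Translucent green finger sleeve, 24 mm across, 55 mm tall, standing; a bystander. Origin: underside.
- tape: Heavy round brass tape-measure housing, 72 mm across, 44 mm tall with its winding knob; a bystander. Origin: underside.
- clipboard: Spring clip board, 200 x 150 mm, with a curved orange splint blank pinned to it, 30 mm tall; a bystander. Origin: underside.
- jar: Glass jar with blue cap, 56 mm across, 70 mm tall; a bystander. Origin: underside.

How it is judged:
By the outcome, as a careful person would: the job done as asked, in the order asked, and still so for the second after the job is handed in, with the robot touching nothing.
It also fails if it takes over 64 s, if anything falls off the work surface, if the arm or the gripper's body presses on something with over 40 N, if the wrist force passes 120 N, or if a joint passes its speed limit or range.

## Robot

A 6-joint arm with a two-finger parallel gripper is mounted at the origin on the work surface. World frame = base frame: x ahead of the robot, y to its left, z up, the work surface at z = 0. Lengths are in m, angles in rad, forces in N, time in s.
With the tool pointing down it reaches from about 0.35 to 0.975 m from the base axis. Payload 4.9 kg.
Tool frame: the origin (TCP) lies midway between the tips of the shut fingers; the grasp point (between the pads) lies ctrl.grip_point_offset behind it (ctrl.grip_point_offset is the distance from the TCP to the grasp point, in m); x points along the fingers, y is the direction in which the jaws open and shut, and the axes are right-handed (so a half turn about x gives the same grasp; the last joint's range is limited). The gripper opens to 85 mm and grips with 20 to 120 N. Pads are 22 mm wide; open, the fingers measure 114 mm over their backs; the gripper's body (76 mm by 85 mm) begins 54 mm behind the grasp point. The pads swing forward as they close: fully open they stand 13 mm farther back than shut.
Start: joints at [-1.241, 0.053, 1.613, -0, 1.476, -0.119], TCP at [0.271, -0.563, 0.231] pointing down, gripper open.
Joint ranges: [-3.01, 3.01], [-1.01, 2.22], [0.06, 2.58], [-1.02, 4.17], [0.09, 2.62], [-3.14, 3.14]. Speed limits (rad/s): [2.57, 2.57, 3.14, 3.14, 3.14, 3.14].

## Interface

Orientations are given as a rotation vector (axis times angle).
In Python, from station import ctrl gives the robot as it stands. The module is installed in compiled form; this text tells all that it offers.
- The arm moves only by the tool drive_tool, never from a script. Its argument "commands" is text: rows parted by semicolons, each of 5 numbers parted by spaces: the closure, from -1 (fully open) to 1 (shut), so that 0 is half open, then the shift along the tool's x, y, z in units of 40 mm (1.0 is 40 mm), then the turn about the tool's x in units of 5 degrees (1.0 is 5 degrees). A call has 1 to 8 rows; each row is the pose to reach, as a shift and turn from the pose commanded when the call began, along the tool's axes at that moment; what a row does not reach only later rows make up. A row lasts 1/12 s, in which the tool goes at most 41.7 mm and 7.16 degrees, less where a joint would pass 70% of its speed; a pose out of reach is approached as far as the arm can. A call with a gripper value outside its range is refused whole. The fingers move at their own pace and stop on an object; "newtons" is the grip in N (left out, the last holds). Time passes only in rows, so rows that repeat a pose let the fingers close. It gives the time, the measured TCP pose, the force and the opening at its end, in the units of the state.
- ctrl.get_obs(): the state, without advancing time (a new reading comes with each control period).
- ctrl.get_image(name): name is "scene" or "top" or "wrist"; returns (picture, depth): 384x512x3 uint8, blue, green, red; 384x512 float32, m along the optical axis (not along the pixel's ray), 0 where there is no reading.
- ctrl.camera_info(name): a dict with "K" (3x3 intrinsics, pixels), "k1" (the pictures are not rectified: a ray, as slopes to the right and down, at radius r is drawn at 1 + k1 r^2 times it, then the intrinsics apply), "T" (4x4, takes a point from camera to world coordinates). Camera axes: x right, y down, z forward; pixel columns grow to the right and rows downward; lengths in m; the calibration is good to about 2 mm. A picture is of the moment at which its call begins: read the wrist's pose just before it. camera_info takes no time and is no camera call; for the wrist camera it gives the pose at the moment of the call.
- ctrl.finish_job(): hands the job in, once; it reports no verdict.
The state is a dict: "t": time; "q": joint angles; "dq": joint speeds; "effort": joint torques, N m; "tool_pos": TCP position; "tool_rot": TCP orientation; "contact_force": force on the tool from outside, world axes, zero at the start; "wrist_torque": the same for the moment, N m; "opening": finger opening in m.
Only numpy, scipy, OpenCV 4.12 (cv2) and the standard library are available. Lean on these libraries where they do the work, as an engineer would, in place of code of your own. Each camera call takes 0.05 s, during which the arm holds its last target.

## Working session

There is one attempt and no reset: what is moved stays moved. The work goes in short steps, Python scripts to look and compute and a tool call to move; the robot and the scene stay as the last step left them, time stands still between calls to the robot, and variables do not carry over. Pictures are saved under pics/ and viewed, and the job is handed in when it is done.

Besides the shell and the picture viewer there is one more tool, called after "Request:" as name(argument=value, ...) on one line, values as JSON. drive_tool: Moves the arm, as the interface text tells. Its arguments: {"type":"object","properties":{"commands":{"type":"string"},"newtons":{"type":"number"}},"required":["commands"]}

```bash
mkdir -p pics; cat > h.py <<'E'
import numpy as np, cv2
from station import ctrl
from scipy.spatial.transform import Rotation as R
def px2w(info,u,v,d=None,z=None):
    K=info["K"];k1=info["k1"];T=np.array(info["T"])
    xd=(u-K[0][2])/K[0][0]; yd=(v-K[1][2])/K[1][1]
    x,y=xd,yd
    for _ in range(20):
        s=1+k1*(x*x+y*y); x,y=xd/s,yd/s
    ray=np.array([x,y,1.])
    if d is None:
        rw=T[:3,:3]@ray; d=(z-T[2,3])/rw[2]
    return (T[:3,:3]@(ray*d))+T[:3,3]
def w2px(info,p):
    K=info["K"];T=np.array(info["T"])
    c=T[:3,:3].T@(np.array(p)-T[:3,3]); x,y=c[:2]/c[2]; s=1+info["k1"]*(x*x+y*y)
    return K[0][0]*x*s+K[0][2],K[1][1]*y*s+K[1][2]
E
python3 - <<'E'
from h import *
o=ctrl.get_obs()
for k,v in o.items(): print(k,np.round(v,3))
print(ctrl.grip_point_offset)
for n in("scene","top"):
    im,d=ctrl.get_image(n); cv2.imwrite(f"pics/{n}0.png",im); np.save(f"pics/{n}0.npy",d); i=ctrl.camera_info(n); print(n,i)
E
```

```text
t 0.0
q [-1.241  0.053  1.614  0.     1.476 -0.119]
dq [-0.001 -0.001  0.001  0.     0.    -0.001]
effort [ 0.0000e+00 -3.9368e+01 -3.7018e+01 -0.0000e+00  7.0000e-03  0.0000e+00]
tool_pos [ 0.271 -0.563  0.23 ]
tool_rot [ 1.973  0.452 -1.973]
contact_force [0.638 0.183 0.452]
wrist_torque [-0.022 -0.004  0.028]
opening 0.085
0.0187
scene {'K': array([[458.30295265,   0.        , 251.46653077],
       [  0.        , 458.30295265, 189.53203796],
       [  0.        ,   0.        ,   1.        ]]), 'k1': 0.003595492958298368, 'T': array([[-0.77303341,  0.34835473, -0.53015878,  1.27301106],
       [ 0.63423484,  0.44136445, -0.63477838,  0.80904531],
       [ 0.01286518, -0.82695006, -0.56212817,  0.84305913],
       [ 0.        ,  0.        ,  0.        ,  1.        ]])}
top {'K': array([[414.9281533 ,   0.        , 253.96598436],
       [  0.        , 414.9281533 , 192.40150266],
       [  0.        ,   0.        ,   1.        ]]), 'k1': -0.02402187206105259, 'T': array([[ 0.02699677, -0.98040667,  0.19512542,  0.36264669],
       [-0.9992325 , -0.03200905, -0.02257949,  0.01669077],
       [ 0.02838286, -0.19436609, -0.98051835,  1.29371345],
       [ 0.        ,  0.        ,  0.        ,  1.        ]])}
```

View pics/scene0.png

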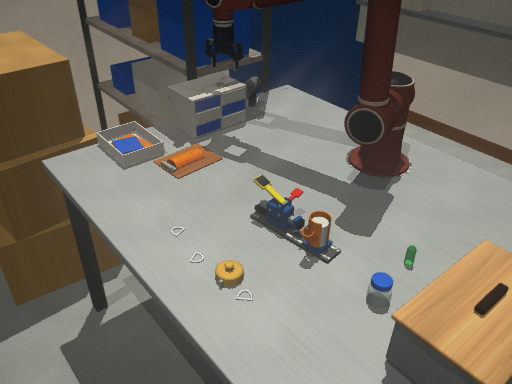

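View pics/top0.png

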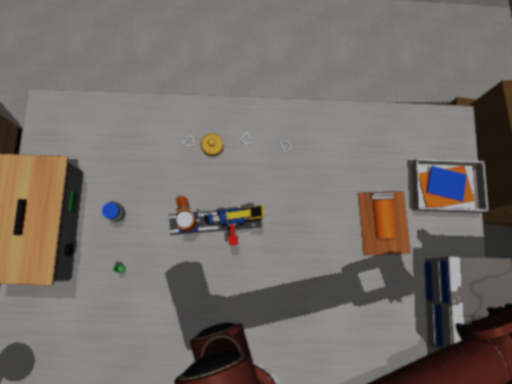

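```bash
python3 - <<'E'
import cv2
a=cv2.imread("pics/top0.png")[180:255,160:275]; cv2.imwrite("pics/topc.png",cv2.resize(a,None,fx=6.5,fy=6.5,interpolation=cv2.INTER_CUBIC))
a=cv2.imread("pics/scene0.png")[165:265,240:350]; cv2.imwrite("pics/scenec.png",cv2.resize(a,None,fx=6,fy=6,interpolation=cv2.INTER_CUBIC))
E
```

```text
(no output)
```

View pics/topc.png

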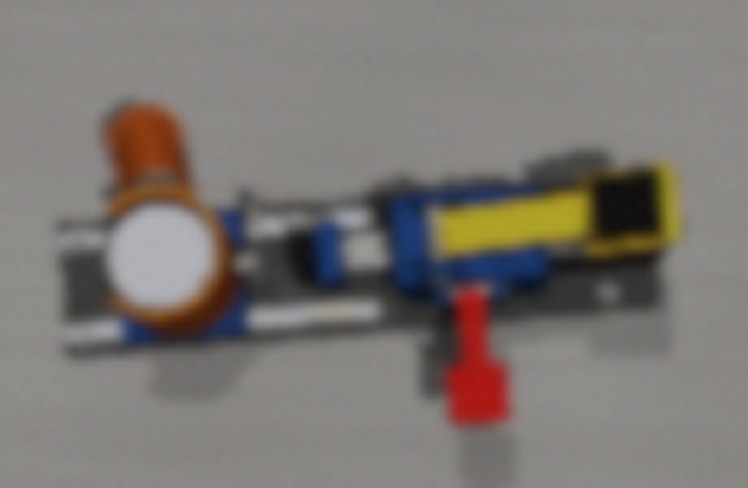

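View pics/scenec.png

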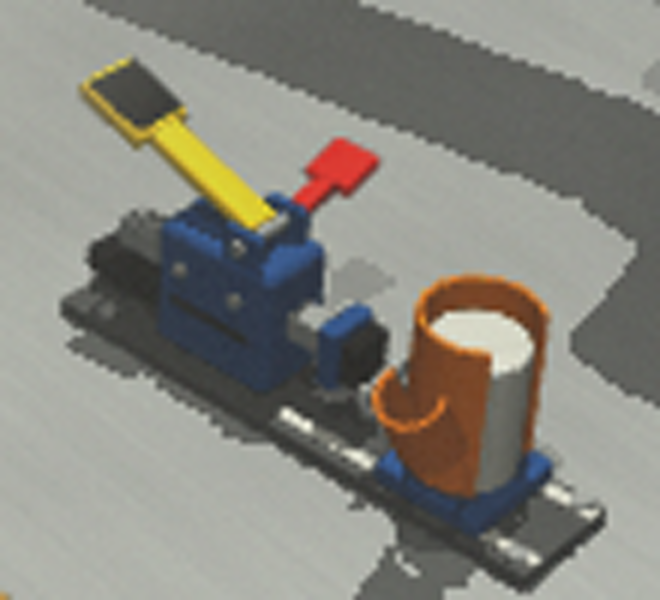

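```bash
cat > fit.py <<'E'
from h import *
from scipy.optimize import least_squares
I={n:ctrl.camera_info(n) for n in("scene","top")}
t=lambda x,y:(160+(x+.5)/6.5-.5,180+(y+.5)/6.5-.5); s=lambda x,y:(240+(x+.5)/6-.5,165+(y+.5)/6-.5)
obs=[("top",t(632,205),(0,-105,124)),("top",t(479,394),(-71,-35,86)),
("scene",s(135,97),(0,-105,124)),("scene",s(343,167),(-71,-35,86)),
("top",t(60,228),(32,160,10)),("top",t(68,350),(-32,160,10)),
("scene",s(527,575),(32,160,10)),("scene",s(604,512),(-32,160,10)),("scene",s(62,302),(32,-125,10))]
def tf(p,a): 
    c,n=np.cos(p[2]),np.sin(p[2]); a=np.array(a)/1000
    return np.array([p[0]+c*a[0]-n*a[1],p[1]+n*a[0]+c*a[1],a[2]])
for n,uv,c in obs: print(n,c,px2w(I[n],*uv,z=c[2]/1000).round(4))
f=lambda p:np.concatenate([np.array(w2px(I[n],tf(p,c)))-uv for n,uv,c in obs])
r=least_squares(f,[0.4,0.1,0.],loss="soft_l1"); p=r.x; print(p); print(f(p).reshape(-1,2).round(2))
for c in[(0,-105,124),(-71,-35,86),(0,45,48)]: print(c,tf(p,c).round(4))
E
python3 fit.py
```

```text
top (0, -105, 124) [ 0.5413 -0.0198  0.124 ]
top (-71, -35, 86) [0.4598 0.0451 0.086 ]
scene (0, -105, 124) [ 0.5424 -0.0187  0.124 ]
scene (-71, -35, 86) [0.4648 0.0476 0.086 ]
top (32, 160, 10) [0.539  0.2498 0.01  ]
top (-32, 160, 10) [0.4809 0.2422 0.01  ]
scene (32, 160, 10) [0.5411 0.2502 0.01  ]
scene (-32, 160, 10) [0.483  0.2436 0.01  ]
scene (32, -125, 10) [ 0.5766 -0.0302  0.01  ]
[0.52903653 0.08723699 0.11444901]
[[-0.96  0.07]
 [ 0.28 -0.92]
 [ 0.75  0.09]
 [-0.22 -0.77]
 [ 0.06 -1.13]
 [-0.16  0.62]
 [-0.49  0.17]
 [ 0.7  -0.83]
 [-0.27 -0.68]]
(0, -105, 124) [ 0.541  -0.0171  0.124 ]
(-71, -35, 86) [0.4625 0.0444 0.086 ]
(0, 45, 48) [0.5239 0.1319 0.048 ]
```

```bash
cat > go.py <<'E'
import sys
from h import *
o=ctrl.get_obs(); M=R.from_rotvec(o["tool_rot"]).as_matrix(); print(M.round(3),o["tool_pos"].round(4),"F",o["contact_force"].round(2),"t",o["t"],o["opening"])
if len(sys.argv)>3:
    d=np.array(list(map(float,sys.argv[1:4])))-o["tool_pos"]; print("tool shift units",(M.T@d/0.04).round(3))
E
python3 go.py 0.541 -0.018 0.18
python3 - <<'E'
from h import *
I=ctrl.camera_info("top")
for z in(.09,.1): print(px2w(I,160+160/6.5,180+258/6.5,z=z))
E
```

```text
[[-0.001  0.434 -0.901]
 [ 0.002 -0.901 -0.434]
 [-1.    -0.002 -0.   ]] [ 0.271  -0.5626  0.2302] F [0.25 0.03 0.48] t 0.1 0.08548372862371385
tool shift units [  1.274  -9.334 -11.988]
[0.51470103 0.18849771 0.09      ]
[0.51343782 0.1870704  0.1       ]
```

Request:
drive_tool(commands="1 0.1 -0.6 -0.8 -1; 1 0.2 -1.2 -1.6 -2; 1 0.3 -1.8 -2.3 -3; 1 0.4 -2.4 -3.1 -4; 1 0.5 -3.0 -3.9 -5; 1 0.6 -3.6 -4.6 -6; 1 0.7 -4.2 -5.4 -7; 1 0.75 -4.7 -6 -7.1", newtons=40)

```text
t: 0.77
tool_pos: [0.4062, -0.2868, 0.2002]
tool_rot: [1.567, 0.932, -1.566]
contact_force: [0.3, -0.3, -0.1]
opening: 0.0002
```

```bash
python3 go.py 0.541 -0.018 0.18
```

```text
[[-0.001  0.878 -0.478]
 [ 0.002 -0.478 -0.878]
 [-1.    -0.001 -0.001]] [ 0.4062 -0.2868  0.2002] F [ 0.28 -0.27 -0.14] t 0.7667 0.00023580829869163743
tool shift units [ 0.513 -0.253 -7.513]
```

Request:
drive_tool(commands="1 0.1 -0.05 -0.9 -1.1; 1 0.2 -0.1 -1.8 -2.2; 1 0.3 -0.15 -2.8 -3.3; 1 0.3 -0.2 -3.8 -4.4; 1 0.4 -0.25 -4.8 -5.5; 1 0.5 -0.25 -5.8 -6.6; 1 0.5 -0.25 -6.7 -7; 1 0.5 -0.25 -7.5 -7")

```text
t: 1.43
tool_pos: [0.5416, -0.0193, 0.1804]
tool_rot: [1.127, 1.261, -1.128]
contact_force: [0.3, -0.2, 0.6]
opening: 0.0003
```

Request:
drive_tool(commands="1 0 0 0 0; 1 0 0 0 0")

```text
t: 1.6
tool_pos: [0.5415, -0.0204, 0.1807]
tool_rot: [1.126, 1.261, -1.128]
contact_force: [-0.6, -1.1, 0.1]
opening: 0.0002
```

```bash
python3 go.py 0.541 -0.018 0.14
python3 - <<'E'
from h import *
for n in("scene","top"):
    im,d=ctrl.get_image(n); I=ctrl.camera_info(n)
    u,v=w2px(I,(0.541,-0.018,.124)); u=int(u);v=int(v)
    a=im[v-50:v+50,u-50:u+50]; cv2.imwrite(f"pics/{n}1.png",cv2.resize(a,None,fx=5,fy=5,interpolation=cv2.INTER_CUBIC))
im,d=ctrl.get_image("wrist"); cv2.imwrite("pics/w1.png",im)
a=[cv2.imread(f"pics/{n}1.png") for n in("scene","top")]
cv2.imwrite("pics/b1.png",cv2.resize(np.hstack(a),(800,400)))
E
```

```text
[[-0.001  0.994  0.111]
 [-0.     0.111 -0.994]
 [-1.    -0.001 -0.   ]] [ 0.5415 -0.0204  0.1807] F [-0.6  -1.13  0.15] t 1.6 0.00021566668250790194
tool shift units [ 1.017 -0.005 -0.061]
```

View pics/b1.png

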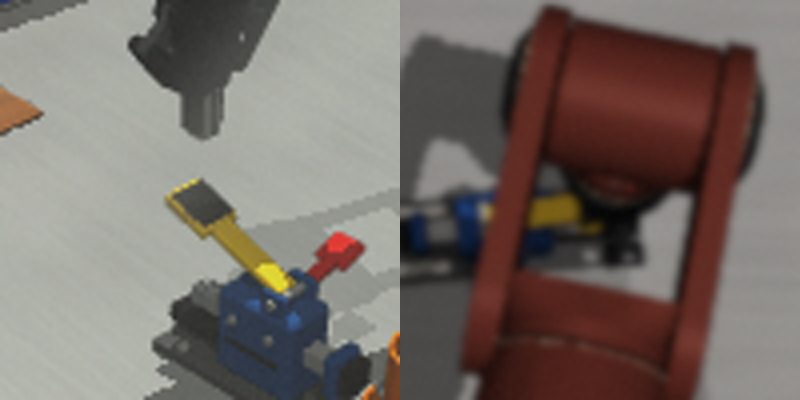

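View pics/w1.png

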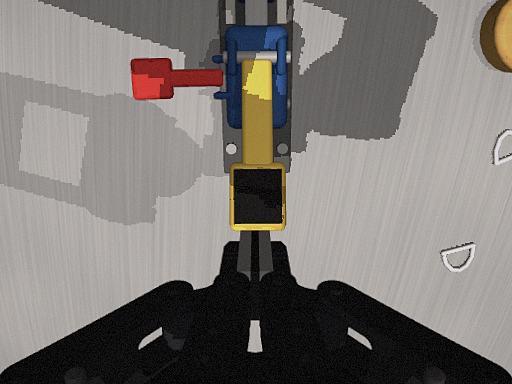

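```bash
python3 - <<'E'
from h import *
I=ctrl.camera_info("wrist"); im,d=ctrl.get_image("wrist")
for u,v,z in((258,197,.124),(152,79,.086)): print(d[v,u],px2w(I,u,v,d=d[v,u]),px2w(I,u,v,z=z))
E
```

```text
0.21038805 [ 0.54242915 -0.0180791   0.12564932] [ 0.54251231 -0.01868185  0.124     ]
0.2253142 [0.4632515  0.04481585 0.08717156] [0.46290798 0.04476965 0.086     ]
```

Request:
drive_tool(commands="1 0.4 0 0 0; 1 0.8 0 0 0; 1 1.1 0 0 0; 1 1.3 0 0 0; 1 1.3 0 0 0; 1 1.4 0 0 0; 1 1.5 0 0 0; 1 1.5 0 0 0")

```text
t: 2.47
tool_pos: [0.5424, -0.0226, 0.1224]
tool_rot: [1.129, 1.256, -1.128]
contact_force: [-0.9, -2.4, 3.4]
opening: 0.0002
```

```bash
python3 go.py
```

```text
[[ 0.002  0.994  0.108]
 [-0.002  0.108 -0.994]
 [-1.     0.002  0.002]] [ 0.5424 -0.0226  0.1224] F [-0.91 -2.39  3.36] t 2.4667 0.0002116715367515911
```

Request:
drive_tool(commands="1 0.15 0 0 0; 1 0.3 0 0 0; 1 0.45 0 0 0; 1 0.6 0 0 0; 1 0.7 0 0 0; 1 0.7 0 0 0")

```text
t: 2.97
tool_pos: [0.5435, -0.0232, 0.0952]
tool_rot: [1.129, 1.253, -1.127]
contact_force: [1.2, -3.6, 4.4]
opening: -0.0004
```

```bash
python3 go.py; python3 - <<'E'
from h import *
I=ctrl.camera_info("wrist"); im,d=ctrl.get_image("wrist"); cv2.imwrite("pics/w2.png",im)
E
```

```text
[[ 0.005  0.994  0.108]
 [-0.003  0.108 -0.994]
 [-1.     0.004  0.003]] [ 0.5435 -0.0232  0.0952] F [ 1.22 -3.62  4.42] t 2.9667 -0.00040990247890219776
```

View pics/w2.png

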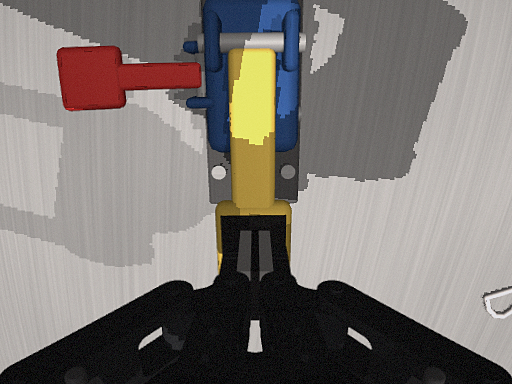

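Request:
drive_tool(commands="1 0.1 0 0 0; 1 0.1 0 0 0; 1 0.15 0 0 0; 1 0.15 0 0 0")

```text
t: 3.35
tool_pos: [0.5435, -0.023, 0.0908]
tool_rot: [1.129, 1.254, -1.127]
contact_force: [-3.2, -3.4, 13.0]
opening: -0.0002
```

```bash
python3 go.py; python3 - <<'E'
from h import *
im,d=ctrl.get_image("scene"); I=ctrl.camera_info("scene")
a=im[150:260,230:350]; cv2.imwrite("pics/s3.png",cv2.resize(a,None,fx=6,fy=5.4,interpolation=cv2.INTER_CUBIC))
E
```

```text
[[ 0.004  0.994  0.108]
 [-0.002  0.108 -0.994]
 [-1.     0.004  0.003]] [ 0.5435 -0.023   0.0908] F [-3.16 -3.43 13.  ] t 3.35 -0.00018173479149370547
```

View pics/s3.png

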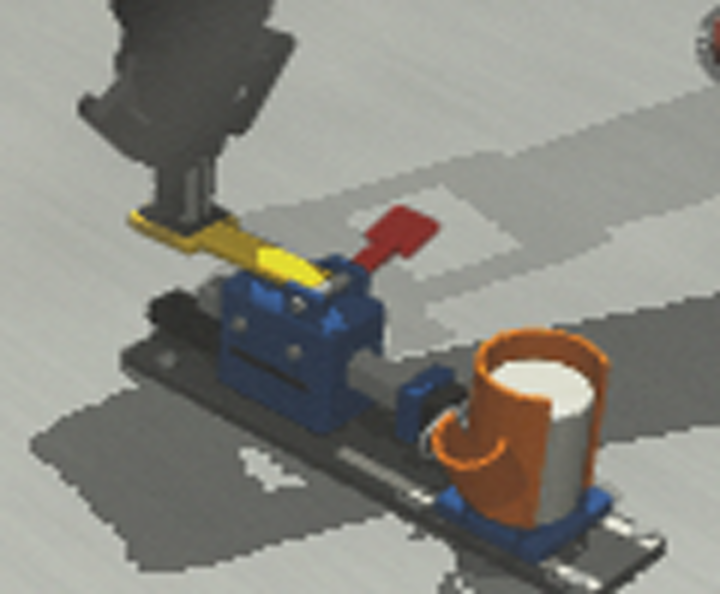

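Request:
drive_tool(commands="1 -0.3 0 0 0; 1 -0.6 0 0 0; 1 -0.9 0 0 0; 1 -1.15 0 0 0; 1 -1.15 0 0 0; 1 -1.15 0 0 0; 1 -1.15 0 0 0")

```text
t: 3.98
tool_pos: [0.5411, -0.0217, 0.1328]
tool_rot: [1.129, 1.259, -1.129]
contact_force: [-0.8, 0.7, -0.5]
opening: 0.0001
```

```bash
python3 go.py; python3 - <<'E'
from h import *
im,d=ctrl.get_image("scene"); I=ctrl.camera_info("scene")
a=im[150:260,230:350]; cv2.imwrite("pics/s4.png",cv2.resize(a,None,fx=6,fy=5.4,interpolation=cv2.INTER_CUBIC))
E
```

```text
[[-0.001  0.994  0.108]
 [ 0.     0.108 -0.994]
 [-1.    -0.001 -0.   ]] [ 0.5411 -0.0217  0.1328] F [-0.85  0.73 -0.5 ] t 3.9833 0.000136170685980637
```

View pics/s4.png

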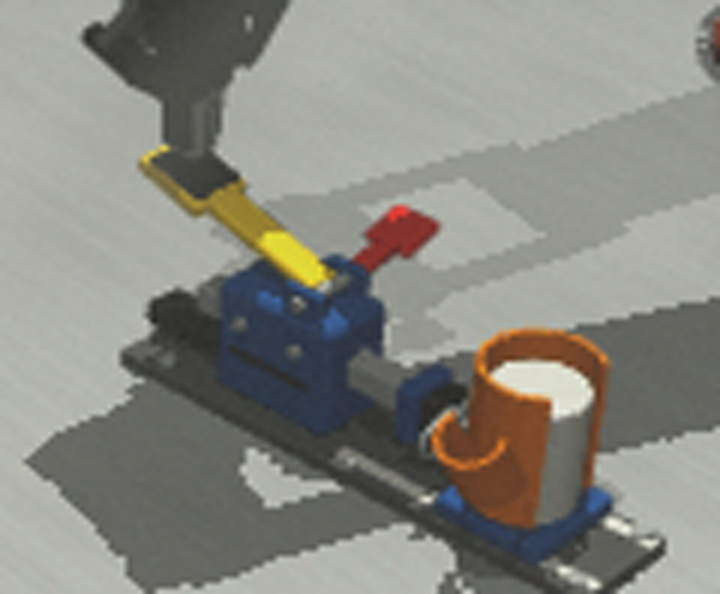

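Request:
drive_tool(commands="1 0.15 0 0 0; 1 0.3 0 0 0; 1 0.4 0 0 0; 1 0.5 0 0 0; 1 0.5 0 0 0")

```text
t: 4.45
tool_pos: [0.5424, -0.023, 0.1136]
tool_rot: [1.128, 1.255, -1.129]
contact_force: [-0.3, -2.9, 6.0]
opening: 0.0004
```

Request:
drive_tool(commands="1 0.1 0 0 0; 1 0.15 0 0 0; 1 0.15 0 0 0")

```text
t: 4.7
tool_pos: [0.5427, -0.0232, 0.108]
tool_rot: [1.128, 1.254, -1.129]
contact_force: [0.5, -4.3, 6.1]
opening: 0.0001
```

Request:
drive_tool(commands="1 0.07 0 0 0; 1 0.15 0 0 0; 1 0.15 0 0 0")

```text
t: 4.95
tool_pos: [0.5428, -0.0238, 0.1023]
tool_rot: [1.127, 1.253, -1.129]
contact_force: [0.1, -4.7, 8.3]
opening: -0.0003
```

Request:
drive_tool(commands="1 0.05 0 0 0; 1 0.1 0 0 0; 1 0.1 0 0 0")

```text
t: 5.2
tool_pos: [0.5429, -0.024, 0.0986]
tool_rot: [1.127, 1.253, -1.129]
contact_force: [-1.4, -5.5, 8.5]
opening: -0.0001
```

Request:
drive_tool(commands="1 0.05 0 0 0; 1 0.07 0 0 0; 1 0.07 0 0 0")

```text
t: 5.45
tool_pos: [0.5429, -0.0241, 0.0958]
tool_rot: [1.127, 1.253, -1.129]
contact_force: [-0.5, -5.6, 7.4]
opening: -0.0002
```

Request:
drive_tool(commands="1 0.05 0 0 0; 1 0.05 0 0 0; 1 0.05 0 0 0")

```text
t: 5.7
tool_pos: [0.543, -0.024, 0.0939]
tool_rot: [1.127, 1.253, -1.129]
contact_force: [-0.7, -6.4, 7.4]
opening: 0.0005
```

Request:
drive_tool(commands="1 0.05 0 0 0; 1 0.05 0 0 0; 1 0.05 0 0 0")

```text
t: 5.95
tool_pos: [0.543, -0.024, 0.0919]
tool_rot: [1.127, 1.253, -1.129]
contact_force: [-0.9, -6.8, 8.6]
opening: -0.0002
```

Request:
drive_tool(commands="1 0.05 0 0 0; 1 0.05 0 0 0; 1 0.05 0 0 0")

```text
t: 6.2
tool_pos: [0.5431, -0.0241, 0.0908]
tool_rot: [1.127, 1.253, -1.129]
contact_force: [-2.4, -6.9, 11.4]
opening: 0.0003
```

```bash
python3 go.py; python3 - <<'E'
from h import *
im,d=ctrl.get_image("scene"); I=ctrl.camera_info("scene")
a=im[200:250,280:345]; cv2.imwrite("pics/s5.png",cv2.resize(a,None,fx=11,fy=11,interpolation=cv2.INTER_CUBIC))
E
```

```text
[[ 0.003  0.994  0.108]
 [-0.005  0.108 -0.994]
 [-1.     0.002  0.005]] [ 0.5431 -0.0241  0.0908] F [-2.44 -6.87 11.39] t 6.2 0.000260885411666376
```

View pics/s5.png

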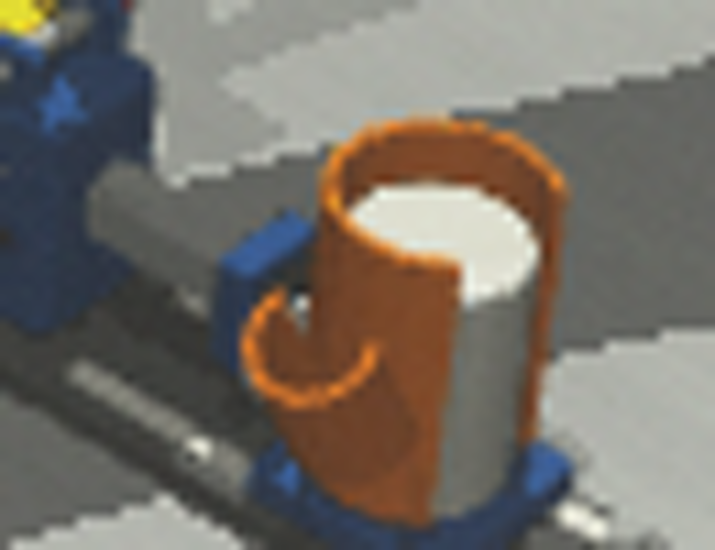

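Request:
drive_tool(commands="1 -0.3 0 0 0; 1 -0.6 0 0 0; 1 -0.9 0 0 0; 1 -1.12 0 0 0; 1 -1.12 0 0 0; 1 -1.12 0 0 0; 1 -1.12 0 0 0")

```text
t: 6.83
tool_pos: [0.5411, -0.0216, 0.1328]
tool_rot: [1.129, 1.259, -1.129]
contact_force: [0.2, 0.9, -1.7]
opening: 0.0
```

Request:
drive_tool(commands="1 0.05 0 0 0; 1 0.1 0 0 0; 1 0.15 0 0 0; 1 0.15 0 0 0")

```text
t: 7.17
tool_pos: [0.5414, -0.0222, 0.1271]
tool_rot: [1.128, 1.259, -1.13]
contact_force: [-1.3, -1.9, 3.7]
opening: -0.0
```

Request:
drive_tool(commands="1 0.05 0 0 0; 1 0.1 0 0 0; 1 0.1 0 0 0")

```text
t: 7.42
tool_pos: [0.542, -0.0225, 0.1241]
tool_rot: [1.128, 1.257, -1.129]
contact_force: [-2.7, -1.7, 6.5]
opening: 0.0004
```

Request:
drive_tool(commands="1 0.03 0 0 0; 1 0.06 0 0 0; 1 0.06 0 0 0")

```text
t: 7.67
tool_pos: [0.5422, -0.0227, 0.1222]
tool_rot: [1.128, 1.256, -1.129]
contact_force: [-2.1, -2.6, 8.7]
opening: 0.0002
```

Request:
drive_tool(commands="1 0.03 0 0 0; 1 0.06 0 0 0; 1 0.06 0 0 0")

```text
t: 7.92
tool_pos: [0.5425, -0.023, 0.1202]
tool_rot: [1.128, 1.255, -1.129]
contact_force: [-2.7, -2.8, 9.3]
opening: 0.0001
```

Request:
drive_tool(commands="1 0 0 0 0; 1 0 0 0 0")

```text
t: 8.08
tool_pos: [0.5425, -0.023, 0.1204]
tool_rot: [1.128, 1.255, -1.129]
contact_force: [-3.0, -3.8, 9.3]
opening: -0.0001
```

Request:
drive_tool(commands="1 0.03 0 0 0; 1 0.06 0 0 0; 1 0.06 0 0 0")

```text
t: 8.33
tool_pos: [0.5427, -0.0233, 0.1183]
tool_rot: [1.127, 1.254, -1.129]
contact_force: [-3.6, -3.5, 10.4]
opening: -0.0001
```

Request:
drive_tool(commands="1 0 0 0 0; 1 0 0 0 0")

```text
t: 8.5
tool_pos: [0.5427, -0.0233, 0.1185]
tool_rot: [1.128, 1.254, -1.129]
contact_force: [-2.7, -4.3, 10.7]
opening: -0.0003
```

Request:
drive_tool(commands="1 0.03 0 0 0; 1 0.06 0 0 0; 1 0.06 0 0 0; 1 0.06 0 0 0")

```text
t: 8.83
tool_pos: [0.5429, -0.0237, 0.1165]
tool_rot: [1.127, 1.253, -1.129]
contact_force: [-3.7, -4.5, 12.2]
opening: -0.0001
```

Request:
drive_tool(commands="1 0.03 0 0 0; 1 0.06 0 0 0; 1 0.06 0 0 0; 1 0.06 0 0 0")

```text
t: 9.17
tool_pos: [0.5431, -0.024, 0.1146]
tool_rot: [1.127, 1.253, -1.129]
contact_force: [-4.9, -5.7, 13.4]
opening: -0.0001
```

```bash
python3 go.py; python3 - <<'E'
from h import *
im,d=ctrl.get_image("scene"); I=ctrl.camera_info("scene")
a=im[200:250,280:345]; cv2.imwrite("pics/s6.png",cv2.resize(a,None,fx=11,fy=11,interpolation=cv2.INTER_CUBIC))
print(ctrl.get_obs()["contact_force"])
E
```

```text
[[ 0.003  0.994  0.108]
 [-0.005  0.108 -0.994]
 [-1.     0.003  0.005]] [ 0.5431 -0.024   0.1146] F [-4.92 -5.7  13.43] t 9.1667 -0.00014627337221915758
[-5.25098973 -6.98583628 13.40500325]
```

View pics/s6.png

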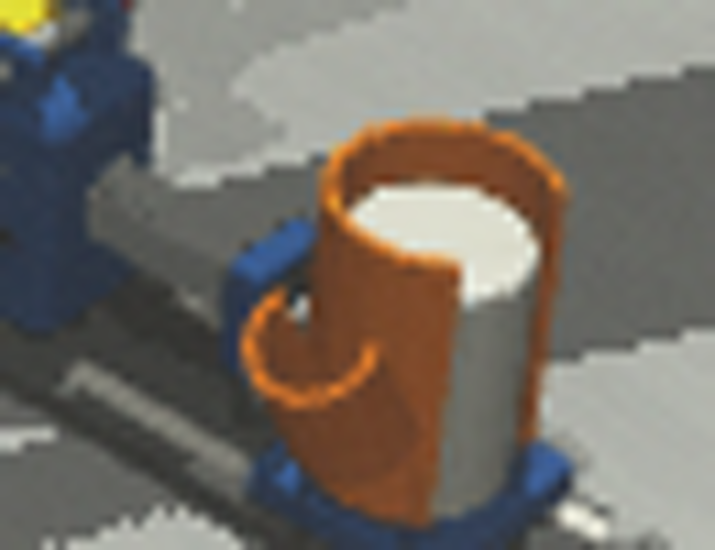

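Request:
drive_tool(commands="1 0.03 0 0 0; 1 0.05 0 0 0; 1 0.05 0 0 0; 1 0.05 0 0 0; 1 0.05 0 0 0; 1 0.05 0 0 0; 1 0.05 0 0 0; 1 0.05 0 0 0")

```text
t: 9.88
tool_pos: [0.5432, -0.0243, 0.1129]
tool_rot: [1.126, 1.252, -1.129]
contact_force: [-4.4, -7.3, 14.8]
opening: 0.0002
```

Request:
drive_tool(commands="1 0 0 0 0; 1 0 0 0 0; 1 0 0 0 0; 1 0 0 0 0; 1 0 0 0 0; 1 0 0 0 0; 1 0 0 0 0; 1 0 0 0 0")

```text
t: 10.55
tool_pos: [0.5432, -0.0243, 0.1129]
tool_rot: [1.126, 1.252, -1.129]
contact_force: [-5.2, -7.2, 15.3]
opening: -0.0
```

Request:
drive_tool(commands="1 0 0 0 0; 1 0 0 0 0; 1 0 0 0 0; 1 0 0 0 0")

```text
t: 10.88
tool_pos: [0.5432, -0.0243, 0.1129]
tool_rot: [1.126, 1.252, -1.129]
contact_force: [-4.5, -6.5, 15.4]
opening: -0.0001
```

Request:
drive_tool(commands="1 -0.2 0 0 0; 1 -0.5 0 0 0; 1 -0.9 0 0 0; 1 -1.3 0 0 0; 1 -1.5 0 0 0; 1 -1.5 0 0 0; 1 -1.5 0 0 0")

```text
t: 11.47
tool_pos: [0.5415, -0.0217, 0.1691]
tool_rot: [1.129, 1.259, -1.129]
contact_force: [0.3, -0.2, -0.6]
opening: 0.0002
```

```bash
python3 go.py 0.463 0.045 0.13; python3 - <<'E'
from h import *
im,d=ctrl.get_image("wrist"); cv2.imwrite("pics/w7.png",im); print(ctrl.get_obs()["t"])
E
```

```text
[[ 0.     0.994  0.108]
 [ 0.     0.108 -0.994]
 [-1.     0.    -0.   ]] [ 0.5415 -0.0217  0.1691] F [ 0.34 -0.18 -0.56] t 11.4667 0.0001609971291526095
tool shift units [ 0.977 -1.77  -1.87 ]
11.5167
```

View pics/w7.png

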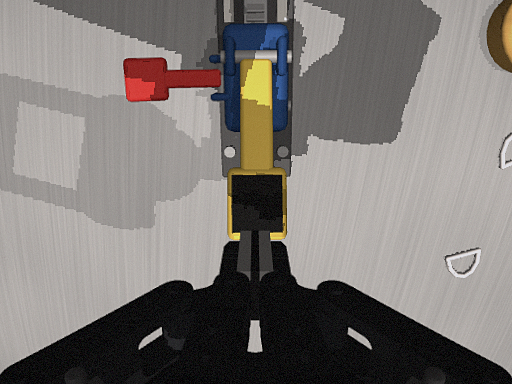

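Request:
drive_tool(commands="1 0 -0.5 -0.5 0; 1 0.1 -1 -1 0; 1 0.3 -1.5 -1.5 0; 1 0.5 -1.8 -1.85 0; 1 0.7 -1.8 -1.85 0; 1 0.97 -1.8 -1.85 0; 1 0.97 -1.8 -1.85 0; 1 0.97 -1.8 -1.85 0")

```text
t: 12.18
tool_pos: [0.4617, 0.0435, 0.1292]
tool_rot: [1.128, 1.26, -1.131]
contact_force: [0.5, -0.8, 0.4]
opening: -0.0001
```

```bash
python3 go.py 0.463 0.045 0.09; python3 - <<'E'
from h import *
im,d=ctrl.get_image("wrist"); cv2.imwrite("pics/w8.png",im); 
im,d=ctrl.get_image("scene")
a=im[150:260,230:350]; cv2.imwrite("pics/s8.png",cv2.resize(a,None,fx=6,fy=5.4,interpolation=cv2.INTER_CUBIC))
E
```

```text
[[-0.002  0.994  0.108]
 [ 0.     0.108 -0.994]
 [-1.    -0.002 -0.   ]] [0.4617 0.0435 0.1292] F [ 0.46 -0.75  0.44] t 12.1833 -9.063438619182102e-05
tool shift units [ 0.98   0.039 -0.034]
```

View pics/w8.png

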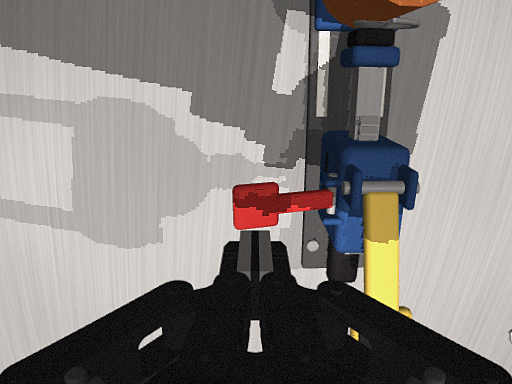

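View pics/s8.png

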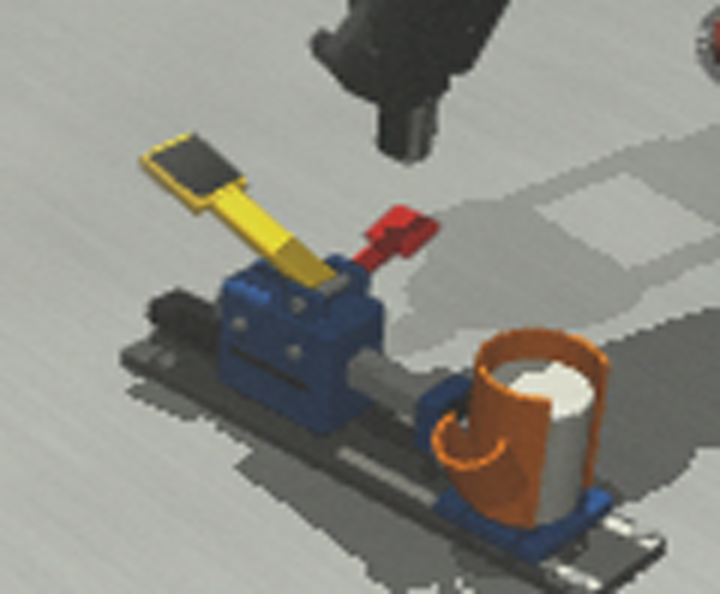

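Request:
drive_tool(commands="1 0.3 0 0 0; 1 0.6 0 0 0; 1 0.9 0 0 0; 1 1.1 0 0 0; 1 1.25 0 0 0; 1 1.4 0 0 0; 1 1.45 0 0 0; 1 1.45 0 0 0")

```text
t: 12.95
tool_pos: [0.4613, 0.0439, 0.0721]
tool_rot: [1.128, 1.26, -1.13]
contact_force: [-5.3, -1.3, 6.0]
opening: 0.0001
```

Request:
drive_tool(commands="1 0.05 0 0 0; 1 0.1 0 0 0; 1 0.1 0 0 0; 1 0.1 0 0 0")

```text
t: 13.28
tool_pos: [0.4617, 0.0439, 0.0694]
tool_rot: [1.128, 1.259, -1.13]
contact_force: [-6.7, -1.2, 8.4]
opening: -0.0002
```

```bash
python3 go.py 0.463 0.045 0.09; python3 - <<'E'
from h import *
im,d=ctrl.get_image("wrist"); cv2.imwrite("pics/w9.png",im); 
E
```

```text
[[-0.001  0.994  0.109]
 [-0.     0.109 -0.994]
 [-1.    -0.001  0.   ]] [0.4617 0.0439 0.0694] F [-6.68 -1.16  8.42] t 13.2833 -0.00020758122350741055
tool shift units [-0.514  0.034 -0.023]
```

View pics/w9.png

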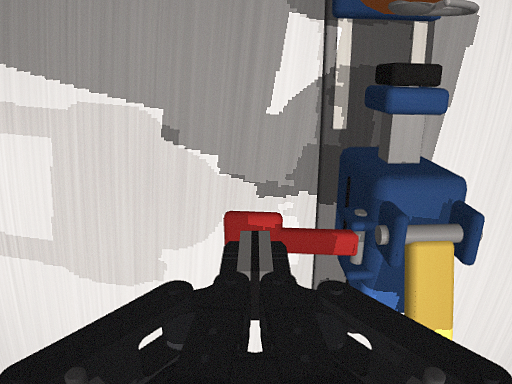

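Bar is sliding back; keep holding about 1.5 s more.

Request:
drive_tool(commands="1 0.02 0 0 0; 1 0.02 0 0 0; 1 0.02 0 0 0; 1 0.02 0 0 0; 1 0.02 0 0 0; 1 0.02 0 0 0; 1 0.02 0 0 0; 1 0.02 0 0 0")

```text
t: 14.0
tool_pos: [0.4618, 0.0439, 0.0693]
tool_rot: [1.128, 1.26, -1.13]
contact_force: [-7.7, -0.7, 12.1]
opening: -0.0004
```

Request:
drive_tool(commands="1 0 0 0 0; 1 0 0 0 0; 1 0 0 0 0; 1 0 0 0 0; 1 0 0 0 0; 1 0 0 0 0; 1 0 0 0 0; 1 0 0 0 0")

```text
t: 14.67
tool_pos: [0.4618, 0.0439, 0.0693]
tool_rot: [1.128, 1.26, -1.13]
contact_force: [-8.7, 0.2, 11.9]
opening: -0.0001
```

```bash
python3 - <<'E'
from h import *
im,d=ctrl.get_image("wrist"); cv2.imwrite("pics/w10.png",im); I=ctrl.camera_info("wrist")
im,d=ctrl.get_image("scene"); a=im[150:260,230:350]; cv2.imwrite("pics/s10.png",cv2.resize(a,None,fx=6,fy=5.4,interpolation=cv2.INTER_CUBIC))
c,s=np.cos(.114),np.sin(.114)
for x in(-12,12): 
    print(w2px(I,(0.529+c*x/1e3-s*.045,0.0872+s*x/1e3+c*.045,.060)))
E
```

```text
(np.float64(390.90479483784543), np.float64(68.99499706773683))
(np.float64(442.5358382151787), np.float64(70.73781995334568))
```

View pics/w10.png

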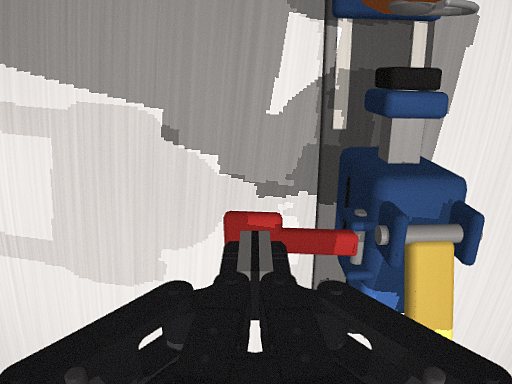

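View pics/s10.png

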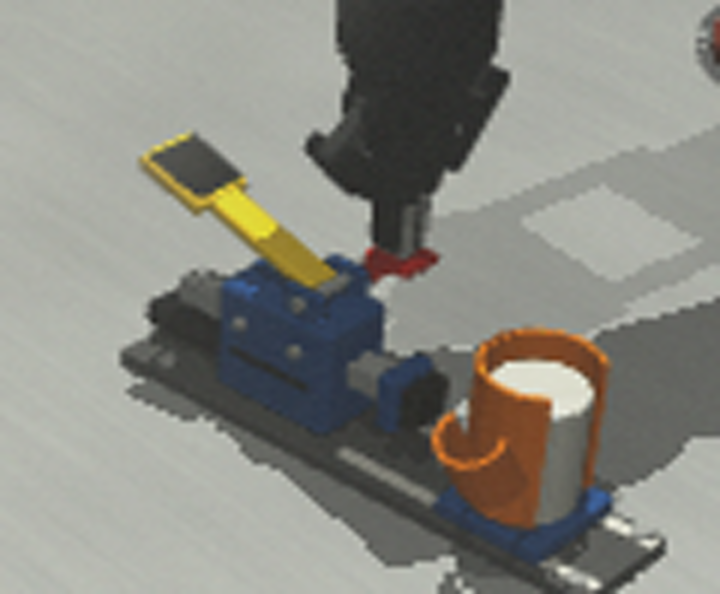

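```bash
python3 - <<'E'
from h import *
im,d=ctrl.get_image("scene"); a=cv2.imread("pics/scene0.png")[195:240,270:330]; b=im[195:240,270:330]
cv2.imwrite("pics/cmp.png",cv2.resize(np.hstack([a,b]),None,fx=6.5,fy=6.5,interpolation=cv2.INTER_CUBIC))
E
```

```text
(no output)
```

View pics/cmp.png

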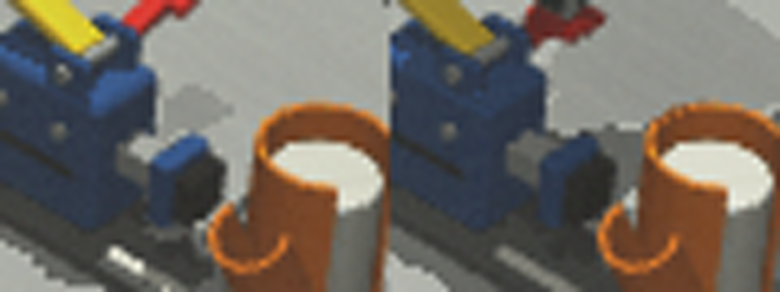

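Request:
drive_tool(commands="1 -0.2 0 0 0; 1 -0.5 0 0 0; 1 -0.9 0 0 0; 1 -1.5 0 0 0; 1 -2.2 0 0 0; 1 -2.9 0 0 0; 1 -3.2 0 0 0; 1 -3.2 0 0 0")

```text
t: 15.48
tool_pos: [0.4644, 0.0439, 0.2]
tool_rot: [1.132, 1.252, -1.123]
contact_force: [-0.3, -0.0, 0.6]
opening: -0.0004
```

```bash
python3 go.py; python3 - <<'E'
from h import *
im,d=ctrl.get_image("wrist"); I=ctrl.camera_info("wrist"); cv2.imwrite("pics/w11.png",im)
T=cv2.resize(im[0:140,270:480],None,fx=3.6,fy=3.6,interpolation=cv2.INTER_CUBIC); cv2.imwrite("pics/w11c.png",T)
c,s=np.cos(.1145),np.sin(.1145)
for y,z in((45,60),(102-33,55),(102-43,55)): print(y,w2px(I,(0.529-s*y/1e3,0.0872+c*y/1e3,z/1e3)))
im,d=ctrl.get_image("scene"); cv2.imwrite("pics/s11.png",im)
E
```

```text
[[ 0.008  0.994  0.108]
 [-0.     0.108 -0.994]
 [-1.     0.008  0.001]] [0.4644 0.0439 0.2   ] F [-0.28 -0.    0.61] t 15.4833 -0.0004139360860905677
45 (np.float64(341.6453332312623), np.float64(71.21685423749477))
69 (np.float64(341.635985056158), np.float64(40.458667082785894))
59 (np.float64(341.0126867937131), np.float64(53.41081224245369))
```

View pics/w11.png

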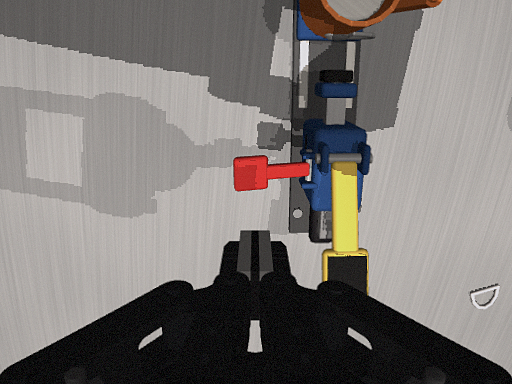

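View pics/w11c.png

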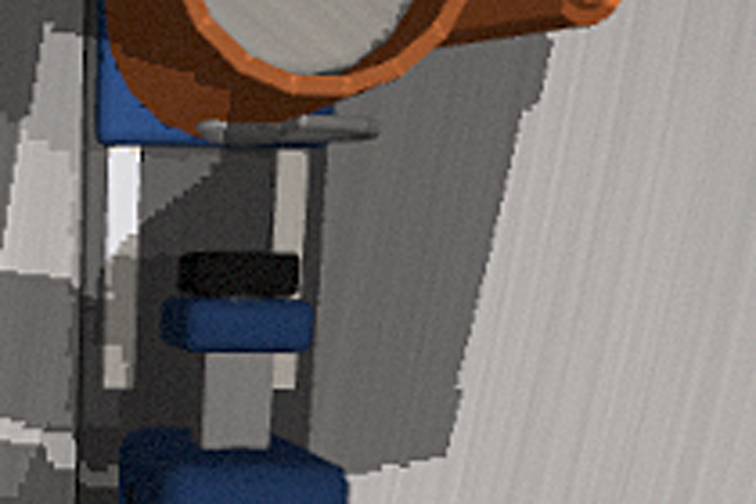

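View pics/s11.png

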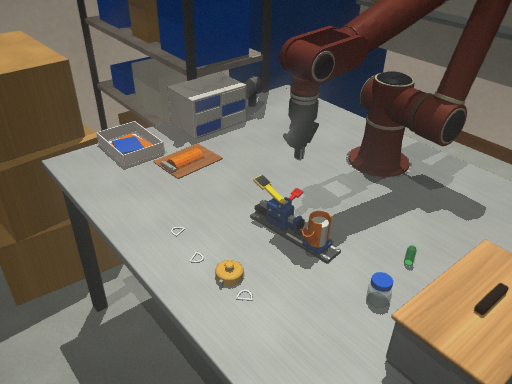

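```bash
python3 -c "
from station import ctrl
print(ctrl.finish_job(), ctrl.get_obs()['t'])"
```

```text
the job is handed in; nothing more can be done
the job is handed in; nothing more can be done
```

The rivet is home and the jaw is fully back. I handed the job in at about 15.6 s; no verdict was reported.

- **Pumping and squeeze:** I gave the trigger two full pumps and a slow part stroke. I held the part stroke for about 1.5 s at roughly 15 N on the pad, which works out to about 21–28 N at the jaw. That jaw force is an estimate from the wrist force and lever geometry, because it could not be read directly. The force also rose more slowly with travel than the nose's 10 N/mm alone would give.
- **Release:** I held the release lever at its stop for well over a second, until the jaw stopped moving, then let go and lifted clear.
- **Last checks:**
  - The jaw is where it was in the start picture.
  - The trigger and lever are both up.
  - The rivet front is at about y = 69–70 mm in the clamp frame. Home is about 69 mm, and my measure is good to roughly 1–2 mm.
  - The bystander items look unmoved in the last scene picture, and the wrist force is near zero.

No check failed.

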